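Weigh in a medicine carton on the ward's counting scale

ROBOT

A 6-joint arm with a two-finger parallel gripper is mounted at the origin on the work surface. World frame = base frame: x ahead of the robot, y to its left, z up, the work surface at z = 0. Lengths are in m, angles in rad, forces in N, time in s.
With the tool pointing down it reaches from about 0.25 to 0.775 m from the base axis. Payload 4 kg.
Tool frame: the origin (TCP) lies midway between the tips of the shut fingers; the grasp point (between the pads) lies 19 mm behind it; z points along the fingers, y is the line along which they close (so a half turn about z gives the same grasp; the last joint's range is limited). The gripper opens to 94 mm and grips with 3 to 60 N. Pads are 16 mm wide; open, the fingers measure 119 mm over their backs; the gripper's body (75 mm by 177 mm) begins 78 mm behind the grasp point.
Start: joints at [-1.328, 0.087, 1.371, -0, 1.684, -0.103], TCP at [0.186, -0.517, 0.206] pointing down, gripper open.
Joint ranges: [-3.1, 3.1], [-0.76, 2.03], [0.27, 2.55], [-1.08, 4.22], [0.17, 2.65], [-2.57, 2.57]. Speed limits (rad/s): [2.79, 2.79, 3.14, 3.14, 3.14, 3.14].

INTERFACE

Orientations are given as [roll, pitch, yaw] about the fixed x, y, z axes, in that order (R = Rz(yaw) Ry(pitch) Rx(roll)).
In Python, from bench import robot gives the robot as it stands. The module is installed in compiled form; this text tells all that it offers.
- The arm moves only by the tool arm_command, never from a script. Its argument "targets" is a list of rows, each a list of 4 numbers: the shift along the world's x, y, z as a fraction of full scale, then the turn about the world's z as a fraction of full scale. A call has 1 to 8 rows; each row is the pose to reach, as a shift and turn from the pose commanded when the call began; what a row does not reach only later rows make up. Full scale, the value 1, is 0.5 m for a shift and 120 degrees for a turn. A row lasts 1/12 s, in which the tool goes at most 41.7 mm and 7.16 degrees, less where a joint would pass 70% of its speed; a pose out of reach is approached as far as the arm can. A call with a number of a shift or a turn outside -1 to 1 is refused whole. A call with a gripper value outside its range is refused whole. "claw" is the closure, from 0 (fully open) to 1 (shut), set as the call begins (left out, the last holds). The fingers move at their own pace and stop on an object; the grip force is fixed at half the most. Time passes only in rows, so rows that repeat a pose let the fingers close. It gives the time, the measured TCP pose, the force, the opening and the grip force at its end, in the units of the state.
- robot.get_obs(): the state, without advancing time (a new reading comes with each control period).
- robot.snapshot(name): name is "scene" or "side" or "wrist"; returns the picture (480x640x3 uint8, red, green, blue); there is no depth.
- robot.camera_info(name): a dict with "vfov" (degrees; the focal length in pixels is half the picture's height over the tangent of half this angle, whatever the lens; pixels are square), "cx", "cy" (the principal point, pixels), "extrinsics" (4x4, takes a point from camera to world coordinates); the wrist camera has in their place "T_tool_cam" (4x4, takes a point from camera to tool coordinates, whose origin is the TCP and whose axes are the flange's). Camera axes: x right, y up, looking along -z (the intrinsics and any distortion apply to the point x, -y, -z); pixel columns grow to the right and rows downward; lengths in m; the calibration is good to about 2 mm. A picture is of the moment at which its call begins: read the wrist's pose just before it. camera_info takes no time and is no camera call.
- robot.close_job(): hands the job in; it is judged then, once.
The state is a dict: "time": time; "joint_positions": joint angles; "qvel": joint speeds; "joint_torque": joint torques, N m; "tool_pos": TCP position; "ee_rot": TCP orientation; "wrist_force": force on the tool from outside, world axes, zero at the start; "wrist_torque": the same for the moment, N m; "width": finger opening in m; "finger_force": force on a finger pad.
Only numpy, scipy, OpenCV 4.12 (cv2) and the standard library are available. Lean on these libraries where they do the work, as an engineer would, in place of code of your own. Each camera call takes 0.05 s, during which the arm holds its last target. There are 200 camera calls.

TASK

Weigh in the medicine carton with the teal print: press the scale's green key to wake it, then, with the pan still empty, the blue key to zero it, then set the teal carton gently down upright in the middle of the pan, let go, and with it standing there press the yellow key to record. Press the keys one at a time, each all the way in, keep off the red key, never press green or blue while there is a load on the pan nor yellow without the carton in place, do not force the pan down, and leave the other things on the table where they are.

Things in the scene. Friction and masses are not known exactly. Their poses are not given: they have to be found in the camera images.
- scale: white bench scale, 270 mm deep (x) by 240 mm wide (y), fixed to the table. Origin at the centre of its underside on the table; x points from the key row (front, towards the robot) to the back, y to its left, z up. Top of its body 45 mm above the table (a grey block under the pan reaches 50 mm); key row 103 mm in front of the origin, pan centre 45 mm behind it
- pan (a joint): steel weighing pan, 170 mm (along scale x) by 200 mm (y) by 6 mm plate on a spring; value = how far it has sunk, 0 (empty) to 0.012 m (stop), 1500 N/m, so the carton sinks it by 1 to 2.5 mm. Over 0.010 m (15 N) it is overloaded
- pan_top (a point): centre of the pan's upper face, 70 mm above the table when empty; z up, x and y as the scale's
- key_green (a joint): green key, round cap 34 mm in diameter in a grey collar 50 mm in diameter: wakes the scale. Value = how far it is pressed in, 0 (up) to 0.006 m (fully down). A spring key: starts to move at about 1.5 N, fully down at 5 N, springs back up when let go; a working key counts as pressed from 4 mm, and is kept off when moved less than 2 mm
- key_blue (a joint): blue key, round cap 34 mm in diameter in a grey collar 50 mm in diameter: zeroes it. Value = how far it is pressed in, 0 (up) to 0.006 m (fully down). A spring key: starts to move at about 1.5 N, fully down at 5 N, springs back up when let go; a working key counts as pressed from 4 mm, and is kept off when moved less than 2 mm
- key_yellow (a joint): yellow key, round cap 34 mm in diameter in a grey collar 50 mm in diameter: records the weight. Value = how far it is pressed in, 0 (up) to 0.006 m (fully down). A spring key: starts to move at about 1.5 N, fully down at 5 N, springs back up when let go; a working key counts as pressed from 4 mm, and is kept off when moved less than 2 mm
- key_red (a joint): red key, round cap 34 mm in diameter in a grey collar 50 mm in diameter: clears the memory, not to be touched. Value = how far it is pressed in, 0 (up) to 0.006 m (fully down). A spring key: starts to move at about 1.5 N, fully down at 5 N, springs back up when let go; a working key counts as pressed from 4 mm, and is kept off when moved less than 2 mm
- key_green_top (a point): centre of the top face of the green key, 67 mm above the table when up; z up, x and y as the scale's. The cap stands 10 mm proud of its collar and the collar 12 mm proud of the scale's body. The four keys stand in a row along the scale's front (-x) edge, 56 mm centre to centre, in any order of colours
- key_blue_top (a point): centre of the top face of the blue key, 67 mm above the table when up; z up, x and y as the scale's. The cap stands 10 mm proud of its collar and the collar 12 mm proud of the scale's body. The four keys stand in a row along the scale's front (-x) edge, 56 mm centre to centre, in any order of colours
- key_yellow_top (a point): centre of the top face of the yellow key, 67 mm above the table when up; z up, x and y as the scale's. The cap stands 10 mm proud of its collar and the collar 12 mm proud of the scale's body. The four keys stand in a row along the scale's front (-x) edge, 56 mm centre to centre, in any order of colours
- key_red_top (a point): centre of the top face of the red key, 67 mm above the table when up; z up, x and y as the scale's. The cap stands 10 mm proud of its collar and the collar 12 mm proud of the scale's body. The four keys stand in a row along the scale's front (-x) edge, 56 mm centre to centre, in any order of colours
- carton_teal: the white medicine carton with teal print (a teal band round its +x part and a teal bar on top), rigid, 110 mm (x) by 55 mm (y) by 45 mm tall, 0.17 to 0.35 kg. Origin at the centre of its underside, z up. Stands left or right of the scale, the orange one on the other side
- carton_orange: the same carton with orange print, 110 x 55 x 45 mm, not wanted; origin at the centre of its underside
- bottle: amber bottle with white cap, 60 mm in diameter, 150 mm tall, loose; origin at the centre of its underside
- cup: white open cup, 72 mm across, 80 mm tall, loose; origin at the centre of its underside
- oximeter: finger oximeter, white below and black above, 62 x 36 x 29 mm, loose; origin at the centre of its underside
- tape: roll of paper tape lying flat, 80 mm in diameter, 25 mm tall, loose; origin at the centre of its underside
Mind the look-alikes: they are no part of the job. What is shaped like the carton_teal but pink is not meant.

How it is judged:
On the way, in this order (a step that is already met when the one before it is completed fails the run):
1. the green key is pressed in with nothing on the pan (value of joint key_green above 0.004 m and value of joint pan below 0.0007 m), for 0.05 s.
2. then the blue key is pressed in with nothing on the pan (value of joint key_blue above 0.004 m and value of joint pan below 0.0007 m), for 0.05 s.
3. then the teal carton stands upright on the middle of the pan, let go (horizontal distance between carton_teal and pan_top below 0.03 m and z of carton_teal in the frame of pan_top between -0.005 and 0.005 m and angle between carton_teal's own z axis and vertical below 0.1 rad and contact force between the fingers and carton_teal below 0.1 N and linear speed of carton_teal below 0.02 m/s), for 0.2 s.
4. then the yellow key is pressed in while the carton stands there (all of step 3 and value of joint key_yellow above 0.004 m), for 0.05 s.
At the end, for the whole second after the job is handed in: The teal carton stands at rest and let go, upright within 0.1 rad, on the pan (underside within 5 mm of the pan's face), its centre within 30 mm of the pan's centre, and all four keys are up again (pressed in less than 2 mm) (all of step 3 and value of joint each of key_green, key_blue, key_yellow, key_red below 0.002 m and value of joint pan above 0.0005 m); the robot touches nothing.
It fails at once if the red key, or two keys at once, are pressed in by more than 2 mm (value of joint key_red above 0.002 m or value of joint each of key_green, key_blue above 0.002 m or value of joint each of key_green, key_yellow above 0.002 m or value of joint each of key_blue, key_yellow above 0.002 m).
It fails at once if the green or blue key is pressed with a load on the pan (value of joint any of key_green, key_blue above 0.003 m and value of joint pan above 0.0008 m).
It fails at once if the yellow key is pressed without the teal carton standing on the middle of the pan (value of joint key_yellow above 0.003 m and not (horizontal distance between carton_teal and pan_top below 0.03 m and z of carton_teal in the frame of pan_top between -0.005 and 0.005 m and angle between carton_teal's own z axis and vertical below 0.1 rad)).
It fails at once if the pan is forced down more than 10 mm (overload, or the carton dropped on it) (value of joint pan above 0.01 m).
It fails at once if another thing on the table is moved by more than 30 mm (distance of any of carton_orange, bottle, cup, oximeter, tape from where it was at the start of the episode above 0.03 m).
It also fails if it takes over 64 s, if anything falls off the work surface, if the arm or the gripper's body presses on something with over 40 N, if the wrist force passes 120 N, or if a joint passes its speed limit or range.

## Working session

There is one attempt and no reset: what is moved stays moved. The work goes in short steps, Python scripts to look and compute and a tool call to move; the robot and the scene stay as the last step left them, time stands still between calls to the robot, and variables do not carry over. Pictures are saved under pics/ and viewed, at most 10 in all, crops included, and the job is handed in when it is done.

Besides the shell and the picture viewer there is one more tool, called after "Emit:" as name(argument=value, ...), one argument or row to a line, values as JSON. arm_command: Moves the arm, as the interface text tells. Shift numbers are shares of 0.5 m and turn numbers shares of 120 degrees, none past 1 either way. Its arguments: {"type":"object","properties":{"targets":{"type":"array"},"claw":{"type":"number"}},"required":["targets"]}

```bash
mkdir -p pics && cat > h.py <<'E'
import numpy as np, cv2
from bench import robot
def snap(n,f):
    im=robot.snapshot(n); cv2.imwrite('pics/'+f,im[:,:,::-1]); return im
E
python3 - <<'E'
from h import *
o=robot.get_obs(); print(o)
for n in ['scene','side','wrist']:
    print(n,robot.camera_info(n))
snap('scene','s1.png'); snap('side','d1.png')
E
```

```text
{'time': 0.0, 'joint_positions': array([-1.32812076e+00,  8.79462893e-02,  1.37224447e+00, -1.18939011e-05,
        1.68357848e+00, -1.03116539e-01]), 'qvel': array([ 3.54955856e-04,  9.70124468e-05, -9.69228225e-04,  2.06393835e-04,
        1.45373759e-03,  8.58843565e-04]), 'joint_torque': array([-4.73478376e-04, -3.40185142e+01, -3.02428973e+01,  7.17785326e-02,
        3.29101668e-02, -1.61146631e-04]), 'tool_pos': array([ 0.18627024, -0.51692073,  0.20431389]), 'ee_rot': array([-3.13942641e+00, -2.12286382e-04,  3.45790549e-01]), 'wrist_force': array([-0.80076311,  0.02356317,  0.01390923]), 'wrist_torque': array([-0.00594517,  0.01148094,  0.01831001]), 'finger_force': 0.0, 'width': 0.09405174363410332}
scene {'vfov': 50.388888065371376, 'cx': 322.77770422941234, 'cy': 236.93491855239947, 'extrinsics': array([[-0.81174321, -0.41691173,  0.40897135,  0.8623641 ],
       [ 0.5840044 , -0.57534947,  0.57263587,  0.58003532],
       [-0.00343716,  0.70367435,  0.71051432,  0.81206592],
       [ 0.        ,  0.        ,  0.        ,  1.        ]])}
side {'vfov': 53.97954852799222, 'cx': 324.73793223760293, 'cy': 242.09467819742875, 'extrinsics': array([[ 0.9943428 ,  0.05837659, -0.08873879,  0.36236551],
       [-0.1057076 ,  0.62570313, -0.77286577, -0.88266918],
       [ 0.01040687,  0.77787387,  0.62833425,  0.75539438],
       [ 0.        ,  0.        ,  0.        ,  1.        ]])}
wrist {'vfov': 62.46071642088681, 'cx': 319.38388064647825, 'cy': 241.31920654820243, 'T_tool_cam': array([[ 2.54289403e-04,  9.64699199e-01,  2.63354115e-01,
         7.65274221e-02],
       [ 9.99999925e-01, -1.68758048e-04, -3.47397761e-04,
        -1.71589929e-04],
       [-2.90691216e-04,  2.63354184e-01, -9.64699170e-01,
        -1.78491038e-01],
       [ 0.00000000e+00,  0.00000000e+00,  0.00000000e+00,
         1.00000000e+00]])}
```

View pics/s1.png

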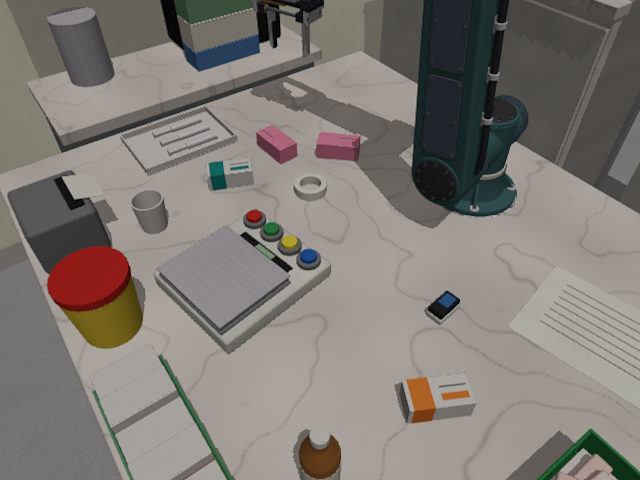

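View pics/d1.png

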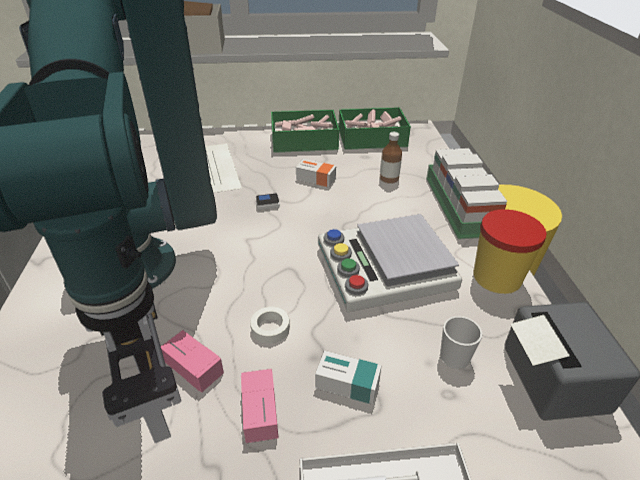

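Both views show the teal carton at side (348,378) and scene (230,175). Things it could be taken for: pink boxes at side (192,358) and (258,405), and the orange carton at side (316,172). I choose the teal one on the right of the scale. Key order, left to right, is blue, yellow, green, red. I'll check the choice in a close crop and measure the keys.

```bash
cat >> h.py <<'E'
def ray(n,u,v):
    c=robot.camera_info(n); f=240/np.tan(np.radians(c['vfov']/2)); T=c['extrinsics']
    return T[:3,3], T[:3,:3]@np.array([(u-c['cx'])/f,-(v-c['cy'])/f,-1])
def atz(n,u,v,z):
    p,d=ray(n,u,v); return p+d*(z-p[2])/d[2]
def mask(im,lo,hi):
    return cv2.inRange(cv2.cvtColor(im,cv2.COLOR_RGB2HSV),np.array(lo),np.array(hi))
E
python3 - <<'E'
from h import *
H=dict(red=((0,120,60),(6,255,255)),green=((60,90,40),(85,255,255)),yellow=((22,110,80),(32,255,255)),blue=((105,120,50),(120,255,255)))
box=dict(side=(320,225,372,295),scene=(240,205,325,272))
for n,f in [('side','d1.png'),('scene','s1.png')]:
    im=cv2.imread('pics/'+f)[:,:,::-1].copy(); x0,y0,x1,y1=box[n]
    for k,(lo,hi) in H.items():
        m=mask(im[y0:y1,x0:x1],lo,hi); _,l,s,c=cv2.connectedComponentsWithStats(m); i=1+s[1:,4].argmax()
        print(n,k,s[i,4],(c[i]+[x0,y0]).round(1),atz(n,*(c[i]+[x0,y0]),.065).round(4))
a=cv2.imread('pics/d1.png')[335:420,300:400]; b=cv2.imread('pics/s1.png')[150:200,195:265]
a=cv2.resize(a,(600,510),interpolation=cv2.INTER_CUBIC)
cv2.imwrite('pics/c1.png',a)
b=cv2.resize(b,(700,500),interpolation=cv2.INTER_CUBIC); cv2.imwrite('pics/c2.png',b)
E
```

```text
side red 163 [356.3 281.1] [ 0.5125 -0.1703  0.065 ]
side green 110 [348.5 263.3] [ 0.5042 -0.1125  0.065 ]
side yellow 139 [340.6 248.7] [ 0.4935 -0.0607  0.065 ]
side blue 87 [333.9 233.4] [ 0.4852 -0.0028  0.065 ]
scene red 162 [253.8 215.9] [ 0.5153 -0.1609  0.065 ]
scene green 163 [270.9 228.6] [ 0.5061 -0.1057  0.065 ]
scene yellow 192 [289.  241.8] [ 0.4964 -0.0512  0.065 ]
scene blue 194 [308.2 255.9] [0.4869 0.004  0.065 ]
```

View pics/c1.png

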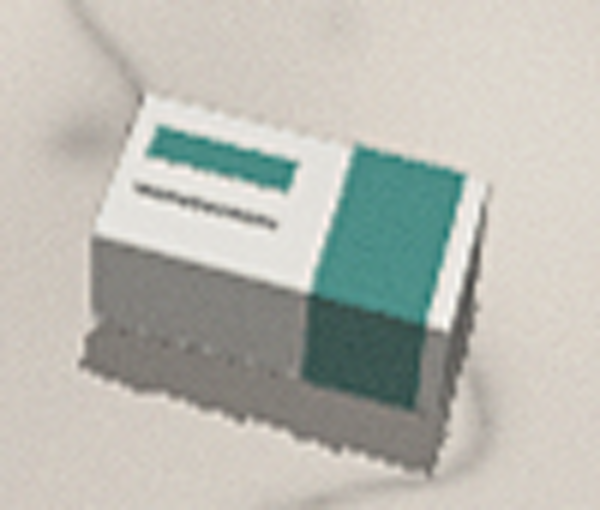

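The crop shows the teal carton: teal band at the right end and a teal bar on top, so the choice holds. Top corners in the crop are (147,95), (488,183), (445,330) and (92,238).

```bash
python3 - <<'E'
from h import *
P=np.array([atz('side',300+u/6,335+v/6,.045)[:2] for u,v in [(147,95),(488,183),(445,330),(92,238)]])
print(P.round(4),P.mean(0).round(4)); 
for i in range(4): d=P[(i+1)%4]-P[i]; print(np.linalg.norm(d).round(4),np.degrees(np.arctan2(d[1],d[0])).round(1))
im=cv2.imread('pics/s1.png')[:,:,::-1].copy()
for n,f,b in [('side','d1.png',(300,335,400,420)),('scene','s1.png',(195,150,265,200))]:
    im=cv2.imread('pics/'+f)[:,:,::-1].copy();x0,y0,x1,y1=b
    m=mask(im[y0:y1,x0:x1],(75,80,110),(95,255,255));_,l,s,c=cv2.connectedComponentsWithStats(m)
    for i in range(1,len(s)):
        if s[i,4]>15: print(n,s[i],atz(n,*(c[i]+[x0,y0]),.045).round(4))
E
```

```text
[[ 0.4281 -0.3299]
 [ 0.5273 -0.3728]
 [ 0.5048 -0.4217]
 [ 0.4064 -0.3805]] [ 0.4666 -0.3763]
0.108 -23.4
0.0539 -114.7
0.1067 157.3
0.0551 66.7
side [ 25  21  24  11 112] [ 0.4478 -0.3548  0.045 ]
side [ 52  25  25  29 489] [ 0.4937 -0.3876  0.045 ]
```

View pics/c2.png

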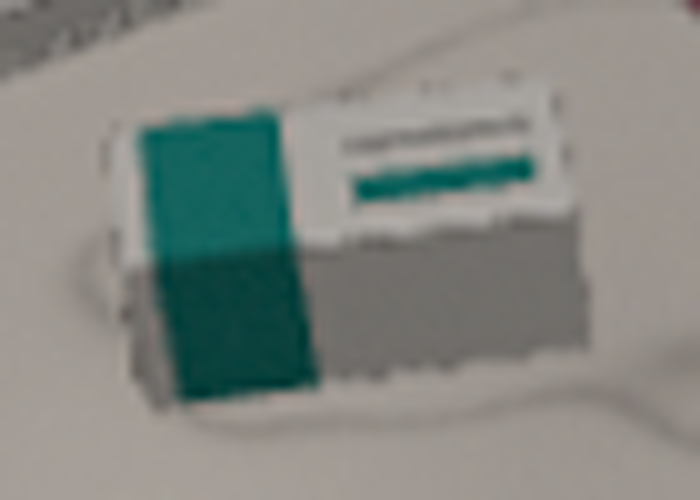

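Sizes agree (108 x 55 mm, yaw about -23°). I'll go over the key row with the wrist camera and shut the fingers.

Emit:
arm_command(
  targets=[
    [0.334,0.437,0.03,-0.085],
    [0.334,0.437,0.03,-0.085],
    [0.334,0.437,0.03,-0.085],
    [0.334,0.437,0.03,-0.085],
    [0.334,0.437,0.03,-0.085],
    [0.334,0.437,0.03,-0.085],
    [0.334,0.437,0.03,-0.085],
    [0.334,0.437,0.03,-0.085],
  ],
  claw=1,
)

```text
time: 0.77
tool_pos: [0.3558, -0.2951, 0.2207]
ee_rot: [-3.14, -0.002, 0.174]
wrist_force: [0.4, 0.2, -0.7]
width: 0.0441
finger_force: 0.0
```

Emit:
arm_command(
  targets=[
    [0.264,0.348,0,0],
    [0.264,0.348,0,0],
    [0.264,0.348,0,0],
    [0.264,0.348,0,0],
    [0.264,0.348,0,0],
    [0.264,0.348,0,0],
    [0.264,0.348,0,0],
    [0.264,0.348,0,0],
  ],
)

```text
time: 1.43
tool_pos: [0.4849, -0.1258, 0.2199]
ee_rot: [3.141, 0.002, 0.168]
wrist_force: [-0.5, 0.5, 0.4]
width: 0.0005
finger_force: 0.0
```

```bash
cat >> h.py <<'E'
from scipy.spatial.transform import Rotation as Ro
def wT(o):
    T=np.eye(4); T[:3,:3]=Ro.from_euler('xyz',o['ee_rot']).as_matrix(); T[:3,3]=o['tool_pos']
    return T@robot.camera_info('wrist')['T_tool_cam']
def watz(T,u,v,z):
    c=robot.camera_info('wrist'); f=240/np.tan(np.radians(c['vfov']/2))
    d=T[:3,:3]@np.array([(u-c['cx'])/f,-(v-c['cy'])/f,-1]); p=T[:3,3]; return p+d*(z-p[2])/d[2]
E
python3 - <<'E'
from h import *
o=robot.get_obs(); print(o['tool_pos'],o['ee_rot'],o['width'],o['qvel'].round(3))
T=wT(o); im=snap('wrist','w1.png'); np.save('T1.npy',T)
H=dict(red=((0,120,60),(6,255,255)),green=((60,90,40),(85,255,255)),yellow=((22,110,80),(32,255,255)),blue=((105,120,50),(120,255,255)))
for k,(lo,hi) in H.items():
    _,l,s,c=cv2.connectedComponentsWithStats(mask(im,lo,hi)); i=1+s[1:,4].argmax()
    print(k,s[i],c[i].round(1),watz(T,*c[i],.067).round(4))
E
```

```text
[ 0.48491219 -0.1257929   0.21987874] [3.14099896e+00 1.99829579e-03 1.68045040e-01] 0.0005313332776917775 [-0.037 -0.013  0.005 -0.001  0.001  0.003]
red [ 353  178   39   39 1190] [371.5 197.2] [ 0.5162 -0.165   0.067 ]
green [ 560  224   69   59 1491] [596.1 251.6] [ 0.5021 -0.3684  0.067 ]
yellow [ 221  178   40   40 1251] [240.7 197.4] [ 0.4976 -0.0565  0.067 ]
blue [ 155  178   39   40 1153] [174.  197.9] [ 0.4877 -0.0012  0.067 ]
```

View pics/w1.png

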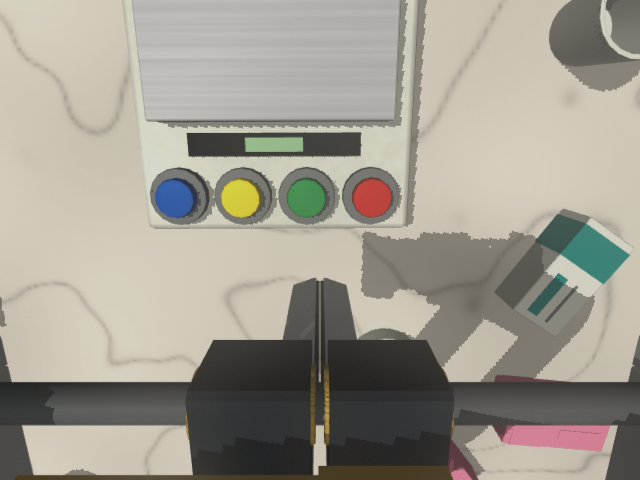

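Wrist view: keys left to right are blue (174,198), yellow (241,197), green (306,198), red (371,197). Positions agree with the other cameras; the 166 mm span is right, and green is at about (0.507,-0.111). Pan is empty. Next I go above green.

Emit:
arm_command(
  targets=[
    [0.042,0.028,-0.23,0],
    [0.042,0.028,-0.23,0],
    [0.042,0.028,-0.23,0],
    [0.042,0.028,-0.23,0],
    [0.042,0.028,-0.23,0],
    [0.042,0.028,-0.23,0],
    [0.042,0.028,-0.23,0],
    [0.042,0.028,-0.23,0],
  ],
)

```text
time: 2.15
tool_pos: [0.5079, -0.1123, 0.1088]
ee_rot: [3.139, -0.005, 0.167]
wrist_force: [0.4, 0.4, -0.7]
width: 0.0003
finger_force: 0.0
```

```bash
python3 -c "
from h import *
o=robot.get_obs(); print(o['tool_pos'],o['qvel'].round(3),watz(np.load('T1.npy'),306.5,197.5,.067))"
```

```text
[ 0.50787386 -0.11226398  0.10875909] [ 0.01   0.006  0.012  0.002 -0.003  0.001] [ 0.50678523 -0.11111594  0.067     ]
```

Emit:
arm_command(
  targets=[
    [-0.002,0.002,-0.08,0],
    [-0.002,0.002,-0.08,0],
    [-0.002,0.002,-0.08,0],
    [-0.002,0.002,-0.08,0],
    [-0.002,0.002,-0.08,0],
    [-0.002,0.002,-0.08,0],
  ],
)

```text
time: 2.65
tool_pos: [0.5066, -0.1103, 0.0673]
ee_rot: [3.14, -0.003, 0.168]
wrist_force: [0.6, -0.6, 1.6]
width: 0.0007
finger_force: 0.7
```

Emit:
arm_command(
  targets=[
    [0,0,-0.006,0],
    [0,0,-0.009,0],
    [0,0,-0.011,0],
    [0,0,-0.011,0],
    [0,0,-0.011,0],
  ],
)

```text
time: 3.07
tool_pos: [0.5067, -0.1103, 0.0613]
ee_rot: [3.14, -0.003, 0.168]
wrist_force: [1.5, -0.8, 5.4]
width: 0.0003
finger_force: 2.7
```

Emit:
arm_command(
  targets=[
    [0,0,-0.003,0],
    [0,0,-0.003,0],
    [0,0,-0.003,0],
    [0,0,-0.003,0],
  ],
)

```text
time: 3.4
tool_pos: [0.5068, -0.1104, 0.0611]
ee_rot: [3.14, -0.003, 0.168]
wrist_force: [-1.6, 0.9, 10.1]
width: 0.0005
finger_force: 5.5
```

Green is fully in (bottomed at 10 N). Now up, then over to blue.

Emit:
arm_command(
  targets=[
    [0,0,0.08,0],
    [0,0,0.08,0],
    [0,0,0.08,0],
    [-0.038,0.219,0.08,0],
    [-0.038,0.219,0.08,0],
    [-0.038,0.219,0.08,0],
    [-0.038,0.219,0.08,0],
    [-0.038,0.219,0.08,0],
  ],
)

```text
time: 4.07
tool_pos: [0.4852, 0.0006, 0.0969]
ee_rot: [-3.141, 0.003, 0.171]
wrist_force: [-0.4, 0.2, 0.1]
width: 0.0007
finger_force: 0.0
```

Emit:
arm_command(
  targets=[
    [0,0,-0.05,0],
    [0,0,-0.05,0],
    [0,0,-0.05,0],
    [0,0,-0.05,0],
  ],
)

```text
time: 4.4
tool_pos: [0.4863, -0.0014, 0.0733]
ee_rot: [3.142, 0.001, 0.166]
wrist_force: [0.3, -0.9, 0.6]
width: 0.0002
finger_force: 0.0
```

Emit:
arm_command(
  targets=[
    [0,0,-0.01,0],
    [0,0,-0.016,0],
    [0,0,-0.02,0],
    [0,0,-0.024,0],
    [0,0,-0.026,0],
    [0,0,-0.026,0],
    [0,0,-0.026,0],
  ],
)

```text
time: 4.98
tool_pos: [0.4873, -0.0011, 0.0614]
ee_rot: [3.14, -0.002, 0.168]
wrist_force: [1.0, -2.2, 5.4]
width: 0.0004
finger_force: 2.3
```

Emit:
arm_command(
  targets=[
    [0,0,-0.003,0],
    [0,0,-0.003,0],
    [0,0,-0.003,0],
    [0,0,-0.003,0],
  ],
)

```text
time: 5.32
tool_pos: [0.4873, -0.001, 0.0611]
ee_rot: [3.14, -0.002, 0.168]
wrist_force: [-2.1, -1.8, 12.1]
width: 0.0003
finger_force: 5.3
```

Blue is fully in too. Now up and over to the teal carton.

Emit:
arm_command(
  targets=[
    [0,0,0.08,0],
    [0,0,0.16,0],
    [0,0,0.24,0],
    [0,0,0.28,0],
    [-0.042,-0.75,0.28,-0.27],
    [-0.042,-0.75,0.28,-0.27],
    [-0.042,-0.75,0.28,-0.27],
    [-0.042,-0.75,0.28,-0.27],
  ],
)

```text
time: 5.98
tool_pos: [0.4764, -0.1672, 0.1982]
ee_rot: [-3.14, 0.002, -0.336]
wrist_force: [0.6, -0.1, 0.0]
width: 0.0002
finger_force: 0.0
```

```bash
python3 -c "
from h import *
o=robot.get_obs(); print(o['tool_pos'],o['ee_rot'])"
```

```text
[ 0.47638119 -0.16720296  0.19815695] [-3.14002859e+00  1.83180012e-03 -3.36490207e-01]
```

Emit:
arm_command(
  targets=[
    [-0.02,-0.41,0,-0.03],
    [-0.02,-0.41,0,-0.03],
    [-0.02,-0.41,0,-0.03],
    [-0.02,-0.41,0,-0.03],
    [-0.02,-0.41,0,-0.03],
    [-0.02,-0.41,0,-0.03],
    [-0.02,-0.41,0,-0.03],
    [-0.02,-0.41,0,-0.03],
  ],
  claw=0,
)

```text
time: 6.65
tool_pos: [0.4669, -0.3708, 0.1977]
ee_rot: [-3.139, 0.002, -0.395]
wrist_force: [-0.3, -0.6, -0.1]
width: 0.0504
finger_force: 0.0
```

```bash
python3 - <<'E'
from h import *
o=robot.get_obs(); print(o['tool_pos'],o['ee_rot'],o['qvel'].round(3))
T=wT(o); np.save('T2.npy',T); im=snap('wrist','w2.png')
_,l,s,c=cv2.connectedComponentsWithStats(mask(im,(75,80,40),(100,255,255)))
for i in range(1,len(s)):
    if s[i,4]>80: print(s[i],c[i].round(1),watz(T,*c[i],.045).round(4))
E
```

```text
[ 0.46689557 -0.37078609  0.19769037] [-3.13931843e+00  2.49764771e-03 -3.94970498e-01] [ 0.027 -0.025  0.005 -0.005 -0.001 -0.002]
[ 290  167   66   42 2682] [322.1 187.4] [ 0.4961 -0.3851  0.045 ]
[304 226  13  49 622] [309.9 249.6] [ 0.4501 -0.3544  0.045 ]
```

View pics/w2.png

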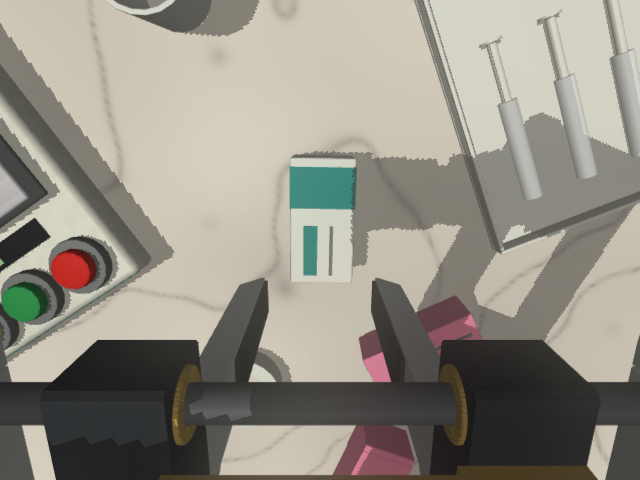

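Wrist view: the carton's top spans (291,158)-(356,158)-(351,282)-(291,282) and is aligned with the gripper. The nearest pink box corner is at (455,298), and the tape is at about (265,365).

```bash
python3 - <<'E'
from h import *
T=np.load('T2.npy'); P=np.array([watz(T,u,v,.045)[:2] for u,v in [(291,158),(356,158),(351,282),(291,282)]])
print(P.round(4),P.mean(0).round(4))
for i in range(4): d=P[(i+1)%4]-P[i]; print(np.linalg.norm(d).round(4),np.degrees(np.arctan2(d[1],d[0])).round(1))
y=np.radians(-22.6); c=P.mean(0)
for u,v,z in [(455,298,.04),(480,340,.04),(360,345,.04),(260,350,.025)]:
    d=watz(T,u,v,z)[:2]-c; print('rel carton',(d@[np.cos(y),np.sin(y)]).round(3),(d@[-np.sin(y),np.cos(y)]).round(3))
E
```

```text
[[ 0.5282 -0.3707]
 [ 0.5077 -0.4199]
 [ 0.4082 -0.3765]
 [ 0.4288 -0.3271]] [ 0.4682 -0.3736]
0.0533 -112.6
0.1085 156.4
0.0536 67.4
0.1085 -23.7
rel carton -0.072 -0.122
rel carton -0.115 -0.149
rel carton -0.12 -0.036
rel carton -0.134 0.062
```

Emit:
arm_command(
  targets=[
    [0.002,-0.006,-0.25,-0.004],
    [0.002,-0.006,-0.25,-0.004],
    [0.002,-0.006,-0.25,-0.004],
    [0.002,-0.006,-0.25,-0.004],
    [0.002,-0.006,-0.25,-0.004],
    [0.002,-0.006,-0.25,-0.004],
  ],
)

```text
time: 7.2
tool_pos: [0.4697, -0.3749, 0.0769]
ee_rot: [3.14, -0.004, -0.402]
wrist_force: [0.3, -0.3, -0.2]
width: 0.0926
finger_force: 0.0
```

Emit:
arm_command(
  targets=[
    [-0.002,0,-0.06,0],
    [-0.002,0,-0.11,0],
    [-0.002,0,-0.116,0],
    [-0.002,0,-0.116,0],
    [-0.002,0,-0.116,0],
  ],
)

```text
time: 7.62
tool_pos: [0.469, -0.3763, 0.0196]
ee_rot: [3.14, -0.005, -0.403]
wrist_force: [0.4, -0.4, 0.0]
width: 0.0942
finger_force: 0.0
```

Emit:
arm_command(
  targets=[
    [0,0,0,0],
    [0,0,0,0],
    [0,0,0,0],
    [0,0,0,0],
    [0,0,0,0],
    [0,0,0,0],
    [0,0,0,0],
    [0,0,0,0],
  ],
  claw=1,
)

```text
time: 8.28
tool_pos: [0.4672, -0.3746, 0.0161]
ee_rot: [-3.141, 0.0, -0.403]
wrist_force: [0.5, 1.1, 1.6]
width: 0.0548
finger_force: 30.0
```

Gripped (54.8 mm, 30 N). Lift and carry.

Emit:
arm_command(
  targets=[
    [0,0,0.06,0],
    [0,0,0.12,0],
    [0,0,0.2,0],
    [0,0,0.28,0],
    [0,0,0.34,0],
    [0,0,0.34,0],
    [0,0,0.34,0],
  ],
)

```text
time: 8.87
tool_pos: [0.4678, -0.3758, 0.188]
ee_rot: [3.14, -0.004, -0.404]
wrist_force: [-0.2, -0.4, -2.6]
width: 0.0543
finger_force: 30.0
```

Emit:
arm_command(
  targets=[
    [0.04,0.07,0,0.034],
    [0.08,0.14,0,0.068],
    [0.12,0.21,0,0.1],
    [0.16,0.28,0,0.136],
    [0.2,0.35,0,0.17],
    [0.24,0.42,0,0.2],
    [0.28,0.49,0,0.24],
    [0.32,0.56,0,0.275],
  ],
)

```text
time: 9.53
tool_pos: [0.6261, -0.0927, 0.1816]
ee_rot: [-3.139, 0.006, 0.176]
wrist_force: [0.4, -0.5, -0.8]
width: 0.055
finger_force: 30.0
```

```bash
python3 -c "
from h import *
o=robot.get_obs(); print(o['tool_pos'],o['ee_rot'],o['width'],o['finger_force'])"
```

```text
[ 0.62610851 -0.0927193   0.18159549] [-3.13921357  0.00642778  0.17641472] 0.05497543616474875 29.996999502182007
```

Emit:
arm_command(
  targets=[
    [0.042,0.072,0,-0.003],
    [0.042,0.072,0,-0.003],
    [0.042,0.072,0,-0.003],
    [0.042,0.072,-0.06,-0.003],
    [0.042,0.072,-0.12,-0.003],
    [0.042,0.072,-0.16,-0.003],
    [0.042,0.072,-0.16,-0.003],
    [0.042,0.072,-0.16,-0.003],
  ],
)

```text
time: 10.2
tool_pos: [0.6456, -0.0599, 0.1026]
ee_rot: [-3.14, 0.007, 0.164]
wrist_force: [0.1, -0.3, -1.5]
width: 0.0548
finger_force: 30.0
```

```bash
python3 - <<'E'
from h import *
o=robot.get_obs(); print(o['tool_pos'],o['ee_rot'],o['qvel'].round(3))
a=snap('side','d2.png'); b=snap('scene','s2.png')
a=cv2.resize(a[170:320,300:480],None,fx=2.4,fy=2.4,interpolation=3); b=cv2.resize(b[190:350,150:335],None,fx=2,fy=2,interpolation=3)
h=max(len(a),len(b)); p=lambda i:cv2.copyMakeBorder(i,0,h-len(i),0,0,0)
c=np.hstack([p(a),p(b)])[:,:,::-1]; c=c[:, :]; print(c.shape); cv2.imwrite('pics/c3.png',c if c.shape[1]<=800 else cv2.resize(c,None,fx=800/c.shape[1],fy=800/c.shape[1]))
E
```

```text
[ 0.64561518 -0.05989915  0.10258628] [-3.13980912  0.00674192  0.16448294] [ 0.005 -0.038 -0.081  0.003 -0.001  0.001]
(360, 802, 3)
```

View pics/c3.png

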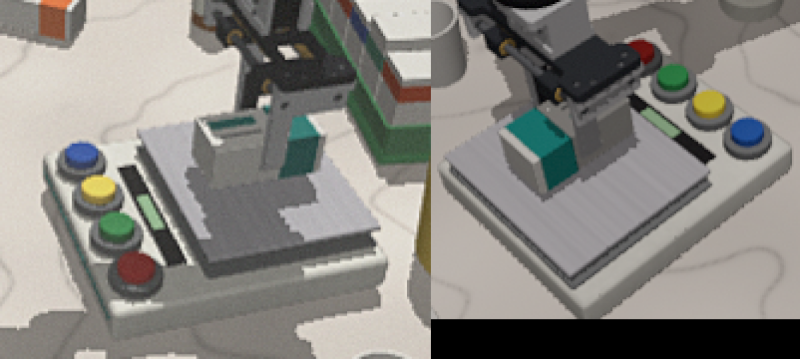

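The carton hangs level over the middle of the pan in both views. Lower gently.

Emit:
arm_command(
  targets=[
    [0.004,0.004,-0.008,0],
    [0.004,0.004,-0.014,0],
    [0.004,0.004,-0.018,0],
    [0.004,0.004,-0.022,0],
    [0.004,0.004,-0.022,0],
    [0.004,0.004,-0.022,0],
  ],
)

```text
time: 10.8
tool_pos: [0.65, -0.0568, 0.0949]
ee_rot: [3.142, 0.0, 0.166]
wrist_force: [1.1, 0.5, -0.8]
width: 0.0547
finger_force: 30.0
```

Emit:
arm_command(
  targets=[
    [-0.002,0,-0.004,0],
    [-0.002,0,-0.008,0],
    [-0.002,0,-0.012,0],
    [-0.002,0,-0.012,0],
    [-0.002,0,-0.012,0],
  ],
)

```text
time: 11.22
tool_pos: [0.6489, -0.0569, 0.0887]
ee_rot: [-3.141, 0.0, 0.166]
wrist_force: [-0.3, -0.0, -2.1]
width: 0.0549
finger_force: 30.0
```

Emit:
arm_command(
  targets=[
    [0,0,-0.003,0],
    [0,0,-0.003,0],
    [0,0,-0.003,0],
  ],
)

```text
time: 11.47
tool_pos: [0.6491, -0.0569, 0.0874]
ee_rot: [3.142, 0.0, 0.166]
wrist_force: [-0.1, 0.5, -1.8]
width: 0.0546
finger_force: 30.0
```

Emit:
arm_command(
  targets=[
    [0,0,-0.002,0],
    [0,0,-0.003,0],
    [0,0,-0.003,0],
    [0,0,-0.003,0],
  ],
)

```text
time: 11.8
tool_pos: [0.6491, -0.0569, 0.086]
ee_rot: [3.142, -0.0, 0.166]
wrist_force: [0.6, 0.6, -1.8]
width: 0.0553
finger_force: 30.0
```

Emit:
arm_command(
  targets=[
    [0,0,-0.002,0],
    [0,0,-0.003,0],
    [0,0,-0.003,0],
    [0,0,-0.003,0],
  ],
)

```text
time: 12.13
tool_pos: [0.6492, -0.0569, 0.0849]
ee_rot: [3.141, -0.0, 0.166]
wrist_force: [-0.9, 0.3, 0.6]
width: 0.0545
finger_force: 30.0
```

Contact: the pan now carries the weight. Let go and rise.

Emit:
arm_command(
  targets=[
    [0,0,0,0],
    [0,0,0,0],
    [0,0,0,0],
    [0,0,0,0],
    [0,0,0,0],
    [0,0,0,0],
    [0,0,0,0],
    [0,0,0,0],
  ],
  claw=0,
)

```text
time: 12.8
tool_pos: [0.6491, -0.0569, 0.0845]
ee_rot: [3.142, 0.0, 0.166]
wrist_force: [-0.2, 0.2, 0.5]
width: 0.094
finger_force: 0.0
```

Emit:
arm_command(
  targets=[
    [0,0,0.03,0],
    [0,0,0.09,0],
    [0,0,0.15,0],
    [0,0,0.2,0],
    [0,0,0.24,0],
    [0,0,0.24,0],
    [0,0,0.24,0],
    [0,0,0.24,0],
  ],
)

```text
time: 13.47
tool_pos: [0.6485, -0.0567, 0.2026]
ee_rot: [-3.141, 0.003, 0.166]
wrist_force: [-0.4, -0.2, -0.4]
width: 0.0942
finger_force: 0.0
```

```bash
python3 - <<'E'
from h import *
o=robot.get_obs(); print(o['tool_pos'],o['ee_rot'],o['width'])
a=snap('side','d3.png'); b=snap('scene','s3.png'); T=wT(o)
a=cv2.resize(a[170:320,300:480],None,fx=2.2,fy=2.2,interpolation=3); b=cv2.resize(b[190:350,150:335],None,fx=2,fy=2,interpolation=3)
h=max(len(a),len(b)); p=lambda i:cv2.copyMakeBorder(i,0,h-len(i),0,0,0)
cv2.imwrite('pics/c4.png',np.hstack([p(a),p(b)])[:,:,::-1])
E
```

```text
[ 0.64846045 -0.05674717  0.20261481] [-3.14080135e+00  2.50437614e-03  1.66264435e-01] 0.09423820117051117
```

View pics/c4.png

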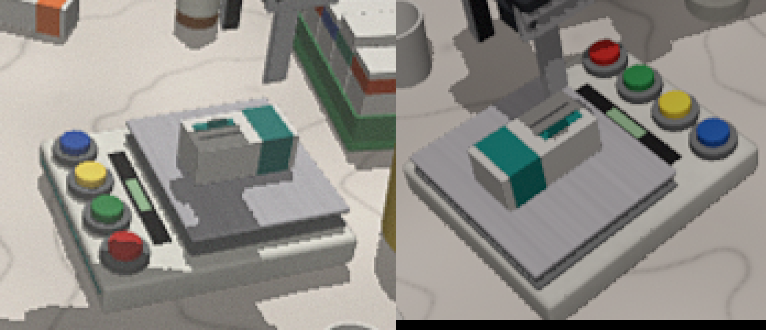

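The carton stands upright, centred and let go on the pan, with the fingers clear. On to yellow.

Emit:
arm_command(
  targets=[
    [-0.302,0.002,0,0],
    [-0.302,0.002,0,0],
    [-0.302,0.002,0,0],
    [-0.302,0.002,0,0],
    [-0.302,0.002,0,0],
    [-0.302,0.002,0,0],
    [-0.302,0.002,0,0],
    [-0.302,0.002,0,0],
  ],
  claw=1,
)

```text
time: 14.23
tool_pos: [0.4988, -0.0559, 0.2038]
ee_rot: [-3.141, 0.001, 0.166]
wrist_force: [0.5, 0.1, 0.6]
width: 0.0441
finger_force: 0.0
```

Emit:
arm_command(
  targets=[
    [0,0,-0.08,0],
    [0,0,-0.16,0],
    [0,0,-0.2,0],
    [0,0,-0.2,0],
    [0,0,-0.2,0],
    [0,0,-0.2,0],
    [0,0,-0.2,0],
    [0,0,-0.2,0],
  ],
)

```text
time: 14.9
tool_pos: [0.4998, -0.0562, 0.1069]
ee_rot: [3.14, -0.004, 0.166]
wrist_force: [0.1, 0.4, -0.3]
width: 0.0004
finger_force: 0.0
```

Emit:
arm_command(
  targets=[
    [-0.003,0,-0.04,0],
    [-0.003,0,-0.07,0],
    [-0.003,0,-0.07,0],
    [-0.003,0,-0.07,0],
    [-0.003,0,-0.07,0],
  ],
)

```text
time: 15.32
tool_pos: [0.4976, -0.0561, 0.0711]
ee_rot: [3.14, -0.002, 0.166]
wrist_force: [1.0, -0.1, 0.3]
width: 0.0004
finger_force: 0.0
```

Emit:
arm_command(
  targets=[
    [0,0,-0.008,0],
    [0,0,-0.014,0],
    [0,0,-0.018,0],
    [0,0,-0.022,0],
    [0,0,-0.024,0],
    [0,0,-0.024,0],
    [0,0,-0.024,0],
  ],
)

```text
time: 15.9
tool_pos: [0.4984, -0.0563, 0.0611]
ee_rot: [3.14, -0.005, 0.166]
wrist_force: [-2.3, 1.0, 13.9]
width: 0.0005
finger_force: 6.6
```

Yellow is bottomed. Rise clear and check.

Emit:
arm_command(
  targets=[
    [0,0,0.06,0],
    [0,0,0.14,0],
    [0,0,0.22,0],
    [-0.1,0,0.28,0],
    [-0.2,0,0.28,0],
    [-0.2,0,0.28,0],
    [-0.2,0,0.28,0],
    [-0.2,0,0.28,0],
  ],
)

```text
time: 16.57
tool_pos: [0.3961, -0.0558, 0.1978]
ee_rot: [3.141, -0.001, 0.166]
wrist_force: [1.0, 0.2, -0.9]
width: 0.0008
finger_force: 0.0
```

```bash
python3 - <<'E'
from h import *
print(robot.get_obs()['tool_pos']); snap('side','d4.png')
E
```

```text
[ 0.39614131 -0.05583523  0.19780811]
```

View pics/d4.png

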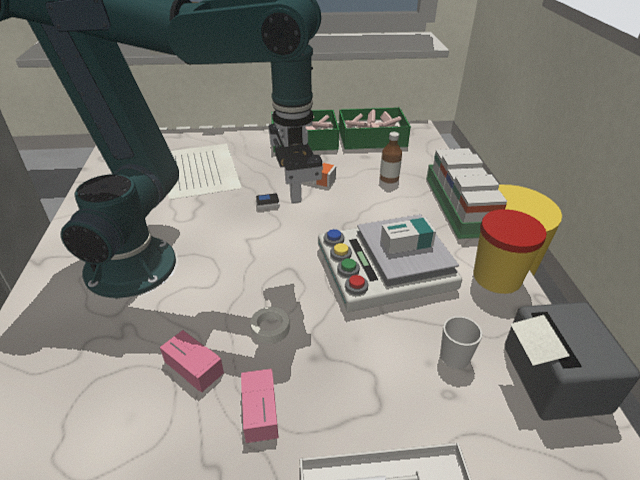

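The carton stands on the pan at (405,236), the four keys are up at about (345,260), nothing else has moved, and the arm is clear. Handing in.

```bash
python3 -c "
from bench import robot
print(robot.close_job())"
```

```text
the job is handed in; nothing more can be done
None
```

The job is handed in, with no verdict returned: I pressed green, then blue, with the pan empty, set the teal carton upright in the middle of the pan, let go, pressed yellow, and moved the arm clear by 16.6 s.

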